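# Lower the tilting bin stand

## Robot

A 7-joint arm with a two-finger parallel gripper is mounted at the origin on the work surface. World frame = base frame: x ahead of the robot, y to its left, z up, the work surface at z = 0. Lengths are in m, angles in rad, forces in N, time in s.
With the tool pointing down it reaches from about 0.4 to 0.875 m from the base axis. Payload 19.3 kg.
Tool frame: the origin (TCP) lies on the centre line of the jaws, within the pads' length; the fingertips stand 19 mm ahead of it and the grasp point (between the pads) is the TCP (bot.nose_length is the distance from the TCP to the fingertips, in m); y points along the fingers, z is the direction in which the jaws open and shut, and the axes are right-handed (so a half turn about y gives the same grasp; the last joint's range is limited). The gripper opens to 85 mm and grips with 20 to 120 N. Pads are 22 mm wide; open, the fingers measure 114 mm over their backs; the gripper's body (76 mm by 85 mm) begins 54 mm behind the grasp point. The pads swing forward as they close: fully open they stand 13 mm farther back than shut.
Start: joints at [-1.398, 0.521, -0.036, 1.599, 0.021, 1.021, -0.113], TCP at [0.15, 0.607, 0.25] pointing down, gripper open.
Joint ranges: [-2.91, 2.91], [-0.3, 2.13], [-1.5, 1.42], [0.17, 2.43], [-1.26, 4.41], [0.16, 1.93], [-2.52, 2.52]. Speed limits (rad/s): [1.89, 1.89, 2.39, 2.39, 3.01, 3.01, 3.01].

## Interface

Orientations are given as [roll, pitch, yaw] about the fixed x, y, z axes, in that order (R = Rz(yaw) Ry(pitch) Rx(roll)).
In Python, from workcell import observe, cams, workorder, bot gives the robot as it stands. The module is installed in compiled form; this text tells all that it offers.
- The arm moves only by the tool apply_moves, never from a script. Its arguments are lists of equal length, an entry for each row: "jaw": the opening, from -1 (shut) to 1 (fully open), so that 0 is half open; "translation": the shift along the world's x, y, z in m, a list of three; "angular": the turn, a rotation vector about the world's x, y, z in degrees, a list of three. In form: {"jaw": [jaw, ...], "translation": [[x, y, z], ...], "angular": [[ax, ay, az], ...]}. A call has 1 to 5 rows; each row is the pose to reach, as a shift and turn from the pose commanded when the call began; what a row does not reach only later rows make up. A row lasts 1/10 s, in which the tool goes at most 50 mm and 8.59 degrees, less where a joint would pass 70% of its speed; a pose out of reach is approached as far as the arm can. A call with a gripper value outside its range is refused whole. The fingers move at their own pace and stop on an object; "newtons" is the grip in N (left out, the last holds). Time passes only in rows, so rows that repeat a pose let the fingers close. It gives the time, the measured TCP pose, the force and the opening at its end, in the units of the state.
- observe(): the state, without advancing time (a new reading comes with each control period).
- cams.grab_frame(name): name is "scene" or "top" or "wrist"; returns a dict with "pixels" (480x640x3 uint8, red, green, blue), "mtx" (3x3 intrinsics, pixels), "distortion" ([k1, k2, p1, p2, k3] as OpenCV has them; the pictures are not rectified), "R" (3x3) and "t" (3): a world point X has camera coordinates R X + t. Camera axes: x right, y down, z forward; pixel columns grow to the right and rows downward; lengths in m; the calibration is good to about 2 mm. A picture is of the moment at which its call begins. There is no depth.
- workorder.job_done(): hands the job in, once; it reports no verdict.
The state is a dict: "clock": time; "qpos": joint angles; "qd": joint speeds; "joint_efforts": joint torques, N m; "position": TCP position; "tool_rot": TCP orientation; "force": force on the tool from outside, world axes, zero at the start; "moment": the same for the moment, N m; "grip_width": finger opening in m.
Only numpy, scipy, OpenCV 4.12 (cv2) and the standard library are available. Lean on these libraries where they do the work, as an engineer would, in place of code of your own. Each camera call takes 0.05 s, during which the arm holds its last target. There are 200 camera calls.

## Task

The blue bin stand on the bench is propped up on its ratchet. With the fingertips press its red release bar down until the pawl is clear of the teeth, keep it pressed and push the tray down with it, without slamming, until the tray lies fully flat on its stops. Then let go so that the pawl springs back in; lift nothing, and leave the other things on the bench where they are.

Things in the scene. Friction and masses are not known exactly. Their poses are not given: they have to be found in the camera images.
- stand: Blue steel base of the tilting bin stand, bolted down, 335 x 290 mm; origin under its centre. Its x points from the hinge end (nearer the robot) to the raised end, y to its left. The tray's hinge axis is level, along y, 165 mm behind the origin (-x) and 75 mm up. A toothed steel quadrant (teeth 5 degrees apart, 205 mm radius about the hinge, 205 mm high) stands 105 mm left of the middle.
- tray: Grey tray with a 60 mm high galvanised parts bin; origin in the tray plane, 160 mm from the hinge axis; x points from hinge to raised end, z square to the tray. Level = flat on the stops, found 0.35 to 0.55 rad up. The teeth stop it going down unless the bar is held pressed. Balanced but stiff (7 to 9 N at the bar): stays where it is left. Tray end 295 mm, bin back wall 277 mm from the hinge.
- bar (a joint): Swing of the red release bar, which carries the pawl: 0 = up, pawl in the teeth (as found it may ride on the back of a tooth, up to 0.1 rad); from 0.11 the pawl is clear; 0.15 = against its stop (22 mm down at its middle). Sprung: 2 to 4.5 N, comes back when let go. Its pivot, a cross shaft on the tray, lies 198 mm from the hinge along the tray plane and 45 mm below that plane.
- bar_top (a point): Middle of the top face of the red release bar (pad 120 mm across the stand, 42 mm along it, 10 mm thick), which projects beyond the raised end of the tray. With the bar up, this point lies in the tray plane 345 mm from the hinge, and the pad is parallel to the tray.
- jar: Closed jar of fasteners with a grey cap, 68 mm wide, 85 mm high; loose bystander, origin at the centre of its underside.
- spray: Green can with a yellow cap, 58 mm wide, 165 mm high; loose bystander, origin at the centre of its underside.
- mug: Blue mug, 78 mm wide, 90 mm high; loose bystander, origin at the centre of its underside, handle towards its own y.
- loose_bin: Empty galvanised parts bin, 200 x 105 x 60 mm, long along its own x; loose bystander, origin at the centre of its underside.
- driver: Screwdriver with an orange handle, 190 mm long, lying along its own x; loose bystander.
- spanner: Steel spanner, 170 mm long, lying along its own x beyond the raised end of the stand; loose bystander.
- carton: Small cardboard carton with a paper band, 100 x 75 x 55 mm; loose bystander, origin at the centre of its underside.

How it is judged:
On the way, in this order (a step that is already met when the one before it is completed fails the run):
1. the release bar is pressed down and the pawl is clear of the teeth while the tray is still up (value of joint bar above 0.11 rad and angle between tray's own z axis and vertical above 0.3 rad), for 0.1 s.
2. the tray has been pushed down flat on its stops (angle between tray's own z axis and vertical below 0.025 rad), for 0.2 s.
At the end, for the whole second after the job is handed in: the tray is flat on its stops (within 0.025 rad, about 9 mm at the bar), at rest, and the release bar has sprung back up (within 0.03 rad) so that the pawl is in again (angle between tray's own z axis and vertical below 0.025 rad and value of joint bar below 0.03 rad and angular speed of tray below 0.05 rad/s); the robot touches nothing.
It fails at once if the tray is slammed down (faster than 1.5 rad/s) (angular speed of tray above 1.5 rad/s).
It fails at once if the tray is lifted instead of lowered (angle between tray's own z axis and vertical above 0.575 rad).
It fails at once if a bystander is lifted, carried or knocked (moved more than 30 mm) (distance of any of jar, spray, mug, loose_bin, driver, spanner, carton from where it was at the start of the episode above 0.03 m).
It also fails if it takes over 48 s, if anything falls off the work surface, if the arm or the gripper's body presses on something with over 40 N, if the wrist force passes 120 N, or if a joint passes its speed limit or range.

## Working session

There is one attempt and no reset: what is moved stays moved. The work goes in short steps, Python scripts to look and compute and a tool call to move; the robot and the scene stay as the last step left them, time stands still between calls to the robot, and variables do not carry over. Pictures are saved under pics/ and viewed, about 8 in all and at most 12, crops included, and the job is handed in when it is done.

Besides the shell and the picture viewer there is one more tool, called as a command line: name --argument value ..., lists and objects as JSON in quotes. apply_moves: Moves the arm, as the interface text tells. Its arguments: {"type":"object","properties":{"jaw":{"type":"array"},"translation":{"type":"array"},"angular":{"type":"array"},"newtons":{"type":"number"}},"required":["jaw","translation","angular"]}

```bash
mkdir -p pics; python3 - <<'E'
from workcell import observe,cams,bot
import cv2
s=observe(); print(s)
for n in("scene","top"):
    f=cams.grab_frame(n); cv2.imwrite(f"pics/{n}0.png",f["pixels"][:,:,::-1]); print(n,f["mtx"],f["distortion"],f["R"],f["t"])
E
```

```text
{'clock': 0.0, 'qpos': array([-1.39815222,  0.5220401 , -0.03634085,  1.60001186,  0.02122748,
        1.02109926, -0.11280289]), 'qd': array([-0.00022965, -0.00187222,  0.00032841,  0.00109   , -0.00080798,
       -0.00203544, -0.00137305]), 'joint_efforts': array([ 8.96564393e-05, -9.27134585e+01,  1.97983235e+00, -3.69929874e+01,
        1.77437591e-02,  8.39708315e-03, -6.86409317e-05]), 'position': array([0.15024719, 0.60633996, 0.24970794]), 'tool_rot': array([-1.57196471e+00, -1.00726751e-04, -2.42830817e-01]), 'force': array([ 0.80387392,  0.50502528, -0.58525017]), 'moment': array([-0.03880997,  0.01825723,  0.03836914]), 'grip_width': 0.08499183621443368}
scene [[600.04320597   0.         305.99172433]
 [  0.         600.04320597 229.76391911]
 [  0.           0.           1.        ]] [-0.13149952  0.          0.          0.          0.        ] [[ 0.24268004  0.9700978  -0.00408136]
 [ 0.8893655  -0.22416045 -0.39847347]
 [-0.38747311  0.09307174 -0.91717078]] [-0.11933339 -0.41361438  1.50098205]
top [[582.70357176   0.         319.69930873]
 [  0.         582.70357176 241.56011198]
 [  0.           0.           1.        ]] [-0.11132142  0.          0.          0.          0.        ] [[ 0.01136992 -0.99992739  0.0039935 ]
 [-0.99320772 -0.01175583 -0.1157593 ]
 [ 0.11579784 -0.0026502  -0.99326927]] [0.01586882 0.53040009 1.43369563]
```

View pics/scene0.png

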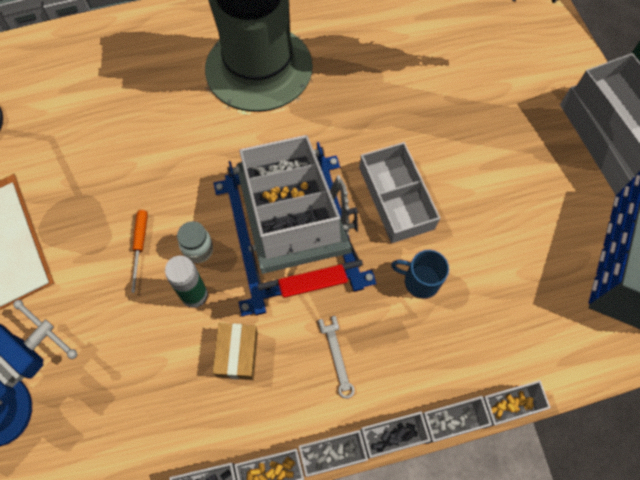

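View pics/top0.png

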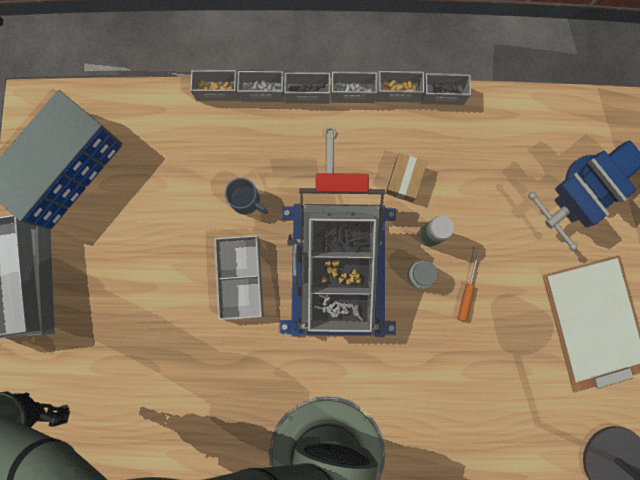

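The scene view shows the stand with its red bar at about (313,281). The top view shows the bar at about (342,183), with the stand's feet at (289,213), (388,214), (287,327) and (389,327). The carton is near the bar on the right, the mug on the left, and the spanner lies beyond it.

```bash
cat > h.py <<'E'
import numpy as np,cv2
def project(f,X):
    return cv2.projectPoints(np.atleast_2d(X).astype(float),cv2.Rodrigues(f["R"])[0],f["t"],f["mtx"],f["distortion"])[0][:,0]
def tri(fs,ps):
    A=[]
    for f,p in zip(fs,ps):
        u=cv2.undistortPoints(np.array([[p]],float),f["mtx"],f["distortion"])[0,0]
        P=np.c_[f["R"],f["t"]]; A+= [u[0]*P[2]-P[0],u[1]*P[2]-P[1]]
    v=np.linalg.svd(np.array(A))[2][-1]; return v[:3]/v[3]
E
python3 - <<'E'
from workcell import cams
import numpy as np,cv2
out=[]
for n,(x,y) in(("scene",(313,281)),("top",(342,190))):
    f=cams.grab_frame(n);p=f["pixels"].astype(int)
    m=((p[:,:,0]>110)&(p[:,:,1]<50)&(p[:,:,2]<60)).astype(np.uint8)
    m[:y-40]=0;m[y+40:]=0;m[:,:x-60]=0;m[:,x+60:]=0
    c=max(cv2.findContours(m,0,1)[0],key=cv2.contourArea)
    print(n,cv2.contourArea(c),cv2.boxPoints(cv2.minAreaRect(c)).round(1).tolist())
    M=cv2.moments(m,True);print(M['m10']/M['m00'],M['m01']/M['m00'])
    out.append(cv2.resize(f["pixels"][y-37:y+38,x-66:x+67,::-1],(798,450)[:2] if 0 else (798,300*450//300),interpolation=cv2.INTER_CUBIC)[75:375])
cv2.imwrite("pics/crop1.png",np.vstack(out))
E
```

```text
scene 1148.5 [[277.6000061035156, 278.0], [344.1000061035156, 263.0], [348.5, 282.0], [281.8999938964844, 297.1000061035156]]
312.6260162601626 280.4967479674797
top 0.0 [[367.0, 191.0], [367.0, 191.0], [367.0, 191.0], [367.0, 191.0]]
344.3333333333333 187.9111111111111
```

View pics/crop1.png

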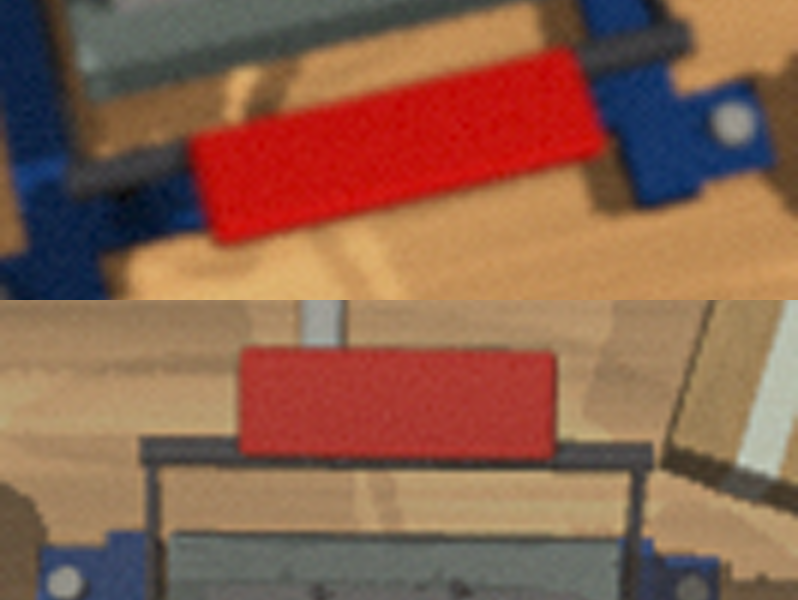

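The crop gives the four pad-top corners in each view, at scale 6: scene (190,135), (575,47), (608,155), (220,243) and top (240,348), (556,353), (555,457), (238,455). I'll triangulate these and fit the stand pose.

```bash
cat > fit.py <<'E'
from workcell import cams
from h import *
from scipy.optimize import least_squares
fs=[cams.grab_frame(n) for n in("scene","top")]
# order: far+y, far-y, near+y, near-y
S=np.array([[608,155],[220,243],[575,47],[190,135]])/6+[247,256.5]-.4
T=np.array([[240,48],[556,53],[238,155],[555,157]])/6+[276,165.5]-.4
for a,b in zip(S,T): print(tri(fs,[a,b]).round(4))
def model(p):
    x,y,yaw,th,b=p
    c,s=np.cos(b),np.sin(b)
    L=[]
    for r in(.366,.324):
        for yy in(.06,-.06):
            d=np.array([r-.198,.045]); d=[c*d[0]+s*d[1],-s*d[0]+c*d[1]]
            u,w=.198+d[0],-.045+d[1]
            X=-.165+u*np.cos(th)-w*np.sin(th); Z=.075+u*np.sin(th)+w*np.cos(th)
            L.append([x+X*np.cos(yaw)-yy*np.sin(yaw),y+X*np.sin(yaw)+yy*np.cos(yaw),Z])
    return np.array(L)
def res(p): return np.r_[(project(fs[0],model(p))-S).ravel(),(project(fs[1],model(p))-T).ravel(),(p[4]-.04)/.04]
r=least_squares(res,[.45,0,0,.45,.03]); print(r.x.round(4),r.fun.round(1)); m=model(r.x); print(m.round(4),m.mean(0).round(4))
E
python3 fit.py
```

```text
[0.6664 0.0337 0.1977]
[ 0.6655 -0.0846  0.2004]
[0.6275 0.0344 0.1874]
[ 0.6276 -0.0851  0.1908]
[ 0.486  -0.0244 -0.006   0.3652  0.0375] [ 0.5 -0.3 -0.8  0.5 -0.2 -0.1 -0.4  0.1 -0.5 -0.5  0.  -0.4 -0.4  0.1
 -0.4  0.8 -0.1]
[[ 0.6669  0.0346  0.2003]
 [ 0.6662 -0.0854  0.2003]
 [ 0.6272  0.0348  0.1868]
 [ 0.6264 -0.0852  0.1868]] [ 0.6467 -0.0253  0.1936]
```

The fit residual is under 1 px: bar top at about (0.647, -0.025, 0.194), tray about 0.365 rad up, hinge at x ≈ 0.321. I'll shut the jaws, go up and move over.

apply_moves --jaw '[-1,-1,-1,-1,-1]' --translation '[[0.02,-0.01,0.04],[0.05,-0.04,0.06],[0.08,-0.08,0.06],[0.11,-0.12,0.06],[0.14,-0.16,0.06]]' --angular '[[0,0,3],[0,0,6],[0,0,9],[0,0,12],[0,0,13.6]]'

```text
clock: 0.8
position: [0.2912, 0.4449, 0.3104]
tool_rot: [-1.57, -0.0, -0.003]
force: [0.9, 0.9, 1.3]
grip_width: 0.0122
```

apply_moves --jaw '[-1,-1,-1,-1,-1]' --translation '[[0.03,-0.04,0],[0.06,-0.08,0],[0.09,-0.12,0],[0.12,-0.16,0],[0.15,-0.2,0]]' --angular '[[0,0,0],[0,0,0],[0,0,0],[0,0,0],[0,0,0]]'

```text
clock: 1.3
position: [0.4412, 0.2448, 0.3106]
tool_rot: [-1.57, -0.0, -0.005]
force: [1.1, 0.5, -0.4]
grip_width: 0.0002
```

apply_moves --jaw '[-1,-1,-1,-1,-1]' --translation '[[0.03,-0.04,0],[0.06,-0.08,0],[0.09,-0.12,0],[0.12,-0.16,0],[0.15,-0.2,0]]' --angular '[[0,0,0],[0,0,0],[0,0,0],[0,0,0],[0,0,0]]'

```text
clock: 1.8
position: [0.5912, 0.0449, 0.3104]
tool_rot: [-1.571, -0.0, -0.005]
force: [0.2, 1.3, 0.3]
grip_width: 0.0004
```

apply_moves --jaw '[-1,-1,-1,-1,-1]' --translation '[[0.03,-0.035,0],[0.061,-0.07,0],[0.061,-0.07,-0.035],[0.061,-0.07,-0.06],[0.061,-0.07,-0.075]]' --angular '[[0,0,0],[0,0,0],[0,0,0],[0,0,0],[0,0,0]]'

```text
clock: 2.3
position: [0.6506, -0.0235, 0.2331]
tool_rot: [-1.571, 0.002, -0.006]
force: [0.0, 1.0, 0.5]
grip_width: -0.0002
```

```bash
python3 - <<'E'
from workcell import cams,observe
import cv2,numpy as np
o=[cv2.resize(cams.grab_frame(n)["pixels"][y:y+150,x:x+200,::-1],(400,300),interpolation=2) for n,x,y in(("scene",213,200),("top",240,110))]
w=cv2.resize(cams.grab_frame("wrist")["pixels"][:,:,::-1],(400,300))
cv2.imwrite("pics/a.png",np.vstack([np.hstack(o),np.hstack([w,w*0])]))
print(observe()["position"],observe()["force"])
E
```

```text
[ 0.6511808  -0.02312455  0.23527652] [-0.23372491  0.12627342 -0.78769493]
```

View pics/a.png

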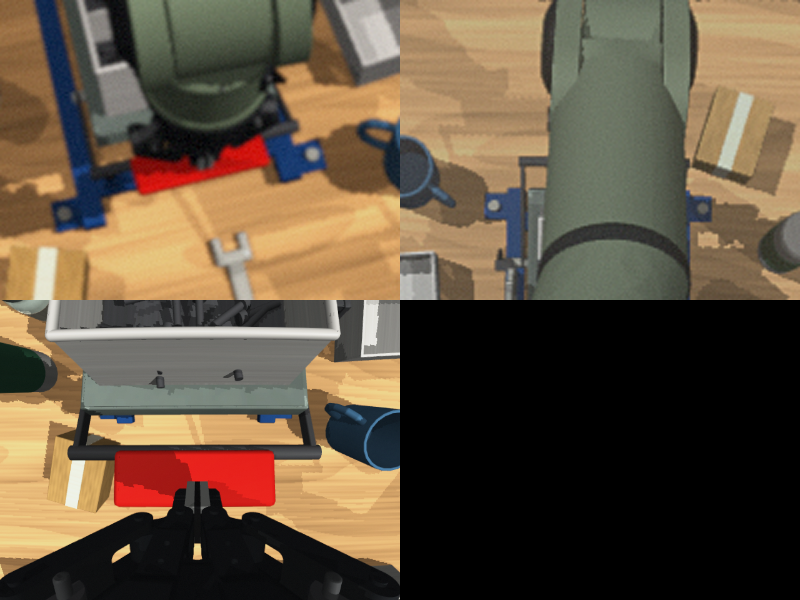

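The wrist panel shows the shut fingertips at about (197,485), centred over the outer half of the red bar (115–275, 450–505). Now descend gently to find contact.

apply_moves --jaw '[-1,-1,-1,-1,-1]' --translation '[[0,0,-0.005],[0,0,-0.01],[0,0,-0.015],[0,0,-0.018],[0,0,-0.018]]' --angular '[[0,0,0],[0,0,0],[0,0,0],[0,0,0],[0,0,0]]'

```text
clock: 2.95
position: [0.6514, -0.0233, 0.2173]
tool_rot: [-1.571, -0.0, -0.005]
force: [1.3, 1.4, 3.6]
grip_width: -0.0
```

apply_moves --jaw '[-1,-1,-1,-1,-1]' --translation '[[0,0,-0.003],[0,0,-0.006],[0,0,-0.008],[0,0,-0.008],[0,0,-0.008]]' --angular '[[0,0,0],[0,0,0],[0,0,0],[0,0,0],[0,0,0]]'

```text
clock: 3.45
position: [0.6516, -0.0234, 0.2097]
tool_rot: [-1.571, -0.001, -0.006]
force: [1.1, -0.1, 4.8]
grip_width: -0.0002
```

apply_moves --jaw '[-1,-1,-1,-1,-1]' --translation '[[0,0,-0.002],[0,0,-0.004],[0,0,-0.006],[0,0,-0.008],[0,0,-0.008]]' --angular '[[0,0,0],[0,0,0],[0,0,0],[0,0,0],[0,0,0]]'

```text
clock: 3.95
position: [0.6522, -0.0234, 0.2021]
tool_rot: [-1.571, -0.002, -0.005]
force: [3.7, -0.5, 7.6]
grip_width: 0.0002
```

apply_moves --jaw '[-1,-1,-1,-1,-1]' --translation '[[0,0,-0.001],[0,0,-0.002],[0,0,-0.003],[0,0,-0.003],[0,0,-0.003]]' --angular '[[0,0,0],[0,0,0],[0,0,0],[0,0,0],[0,0,0]]'

```text
clock: 4.45
position: [0.6523, -0.0234, 0.1993]
tool_rot: [-1.571, -0.003, -0.006]
force: [4.1, 0.1, 8.7]
grip_width: -0.0
```

apply_moves --jaw '[-1,-1,-1,-1,-1]' --translation '[[0,0,-0.001],[0,0,-0.002],[0,0,-0.003],[0,0,-0.004],[0,0,-0.004]]' --angular '[[0,0,0],[0,0,0],[0,0,0],[0,0,0],[0,0,0]]'

```text
clock: 4.95
position: [0.6524, -0.0234, 0.1953]
tool_rot: [-1.571, -0.003, -0.006]
force: [4.3, -0.3, 7.6]
grip_width: 0.0
```

```bash
python3 - <<'E'
from workcell import cams,observe
import cv2,numpy as np
w=cams.grab_frame("wrist")["pixels"][:,:,::-1]
s=cams.grab_frame("scene")["pixels"][200:350,213:413,::-1]
cv2.imwrite("pics/b.png",np.hstack([cv2.resize(w,(400,300)),cv2.resize(s,(400,300),interpolation=2)]))
print(observe()["position"],observe()["force"])
E
```

```text
[ 0.65231082 -0.02336238  0.19529468] [4.87556205 0.45301026 7.43454074]
```

View pics/b.png

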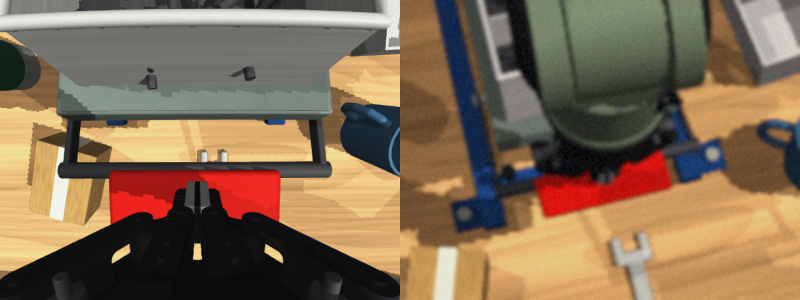

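Contact was found at TCP z ≈ 0.218. The force levelled off at about 7.5–8 N after about 20 mm, so the bar is on its stop and the tray is just creeping. The wrist panel shows the tips at (197,190) on the bar. Next, push down along the arc.

apply_moves --jaw '[-1,-1,-1,-1,-1]' --translation '[[0.001,0,-0.004],[0.002,0,-0.01],[0.004,0,-0.018],[0.005,0,-0.026],[0.007,0,-0.034]]' --angular '[[0,0,0],[0,0,0],[0,0,0],[0,0,0],[0,0,0]]'

```text
clock: 5.55
position: [0.6595, -0.0234, 0.1611]
tool_rot: [-1.571, -0.003, -0.006]
force: [1.2, 0.6, 9.1]
grip_width: 0.0
```

apply_moves --jaw '[-1,-1,-1,-1,-1]' --translation '[[0.002,0,-0.008],[0.003,0,-0.016],[0.005,0,-0.024],[0.006,0,-0.032],[0.007,0,-0.04]]' --angular '[[0,0,0],[0,0,0],[0,0,0],[0,0,0],[0,0,0]]'

```text
clock: 6.05
position: [0.6652, -0.0234, 0.1204]
tool_rot: [-1.571, 0.0, -0.006]
force: [-2.8, 0.3, 7.4]
grip_width: 0.0001
```

apply_moves --jaw '[-1,-1,-1,-1,-1]' --translation '[[0.002,0,-0.008],[0.004,0,-0.016],[0.005,0,-0.024],[0.005,0,-0.031],[0.006,0,-0.037]]' --angular '[[0,0,0],[0,0,0],[0,0,0],[0,0,0],[0,0,0]]'

```text
clock: 6.55
position: [0.6706, -0.0234, 0.0831]
tool_rot: [-1.571, 0.002, -0.006]
force: [-4.1, -0.2, 8.5]
grip_width: -0.0
```

apply_moves --jaw '[-1,-1,-1,-1,-1]' --translation '[[0,0,-0.002],[0,0,-0.004],[0,0,-0.006],[0,0,-0.008],[0,0,-0.008]]' --angular '[[0,0,0],[0,0,0],[0,0,0],[0,0,0],[0,0,0]]'

```text
clock: 7.05
position: [0.6707, -0.0234, 0.0752]
tool_rot: [-1.571, 0.001, -0.006]
force: [-2.6, 0.4, 5.6]
grip_width: 0.0002
```

apply_moves --jaw '[-1,-1,-1,-1]' --translation '[[0,0,-0.001],[0,0,-0.002],[0,0,-0.003],[0,0,-0.003]]' --angular '[[0,0,0],[0,0,0],[0,0,0],[0,0,0]]'

```text
clock: 7.45
position: [0.6707, -0.0235, 0.0725]
tool_rot: [-1.571, 0.001, -0.006]
force: [-5.8, -0.1, 9.9]
grip_width: -0.0005
```

apply_moves --jaw '[-1,-1,-1]' --translation '[[0,0,-0.001],[0,0,-0.002],[0,0,-0.002]]' --angular '[[0,0,0],[0,0,0],[0,0,0]]'

```text
clock: 7.75
position: [0.6709, -0.0235, 0.0715]
tool_rot: [-1.571, 0.001, -0.006]
force: [-9.8, 1.2, 24.5]
grip_width: -0.0001
```

The force has risen to 24.5 N at z = 0.0715, so the tray is on its stops as predicted. Hold briefly, then let go.

apply_moves --jaw '[-1,-1,-1,-1,-1]' --translation '[[0,0,0],[0,0,0],[0,0,0],[0,0,0.004],[0,0,0.01]]' --angular '[[0,0,0],[0,0,0],[0,0,0],[0,0,0],[0,0,0]]'

```text
clock: 8.25
position: [0.6708, -0.0234, 0.0803]
tool_rot: [-1.571, 0.001, -0.006]
force: [-1.6, -0.6, 3.5]
grip_width: -0.0001
```

apply_moves --jaw '[-1,-1,-1,-1,-1]' --translation '[[0.002,0,0.01],[0.004,0,0.02],[0.006,0,0.04],[0.008,0,0.07],[0.01,0,0.1]]' --angular '[[0,0,0],[0,0,0],[0,0,0],[0,0,0],[0,0,0]]'

```text
clock: 8.75
position: [0.6814, -0.0234, 0.1818]
tool_rot: [-1.571, -0.0, -0.005]
force: [-0.1, -0.2, 0.7]
grip_width: -0.0001
```

apply_moves --jaw '[-1,-1,-1,-1,-1]' --translation '[[0,0,0.04],[0,0,0.08],[0,0.0,0.12],[0,0.04,0.14],[0,0.08,0.14]]' --angular '[[0,0,0],[0,0,0],[0,0,0],[0,0,0],[0,0,0]]'

```text
clock: 9.25
position: [0.6824, 0.0565, 0.3248]
tool_rot: [-1.57, -0.006, -0.008]
force: [1.3, 0.5, -0.3]
grip_width: 0.0001
```

apply_moves --jaw '[-1,-1,-1,-1,-1]' --translation '[[-0.03,0.04,0],[-0.06,0.08,0],[-0.09,0.12,0],[-0.12,0.16,0],[-0.15,0.2,0]]' --angular '[[0,0,0],[0,0,0],[0,0,0],[0,0,0],[0,0,0]]'

```text
clock: 9.75
position: [0.53, 0.2581, 0.3211]
tool_rot: [-1.57, -0.001, -0.006]
force: [0.3, 1.3, 0.1]
grip_width: 0.0002
```

apply_moves --jaw '[-1,-1,-1,-1,-1]' --translation '[[-0.03,0.04,0],[-0.06,0.08,0],[-0.09,0.12,0],[-0.12,0.16,0],[-0.15,0.2,0]]' --angular '[[0,0,0],[0,0,0],[0,0,0],[0,0,0],[0,0,0]]'

```text
clock: 10.25
position: [0.3799, 0.4582, 0.3212]
tool_rot: [-1.57, -0.001, -0.006]
force: [1.1, 0.4, -0.1]
grip_width: 0.0001
```

```bash
python3 - <<'E'
from workcell import cams
import cv2,numpy as np
out=[]
for n,(x,y) in(("scene",(318,290)),("top",(342,180))):
    f=cams.grab_frame(n);cv2.imwrite(f"pics/{n}1.png",f["pixels"][:,:,::-1])
    out.append(cv2.resize(f["pixels"][y-25:y+25,x-66:x+67,::-1],(798,300),interpolation=cv2.INTER_CUBIC))
cv2.imwrite("pics/crop2.png",np.vstack(out))
E
```

```text
(no output)
```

View pics/crop2.png

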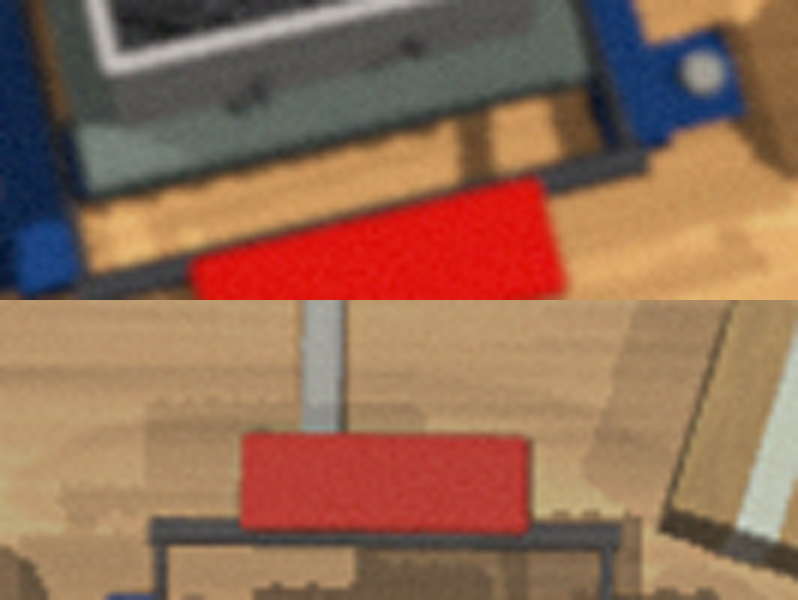

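View pics/scene1.png

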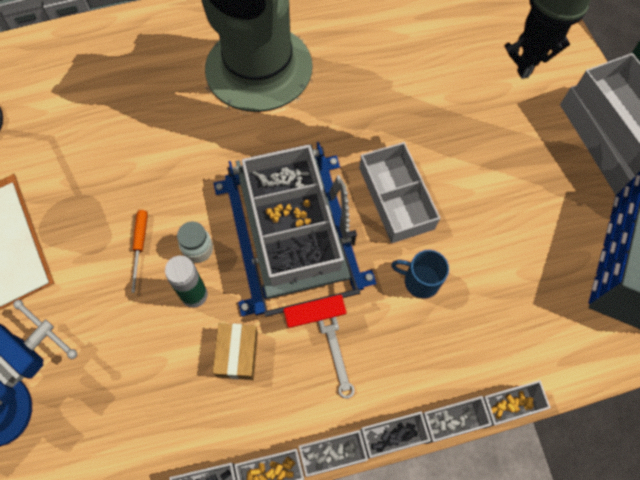

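The stand looks flat and the bystanders are where they were: carton (235,350), mug (426,273), spanner (337,357), the same pixels as before. The crop's pad corners are scene (190,262), (542,178), (567,292) and top (242,433), (530,437), (240,528), (528,532). I'll compare these with the flat-tray model.

```bash
cat > fit2.py <<'E'
import contextlib,io
with contextlib.redirect_stdout(io.StringIO()): from fit import *
q=r.x
S2=np.array([[567,292],[542,178],[190,262]])/6+[252,265]-.4
T2=np.array([[242,133],[530,137],[240,228],[528,232]])/6+[276,155]-.4
g=lambda p:np.r_[(project(fs[0],model([*q[:3],*p]))[[0,2,3]]-S2).ravel(),(project(fs[1],model([*q[:3],*p]))-T2).ravel()]
for p in([0,0],[0,.03],[0,.11],[.025,0]): print(p,g(p).round(1),(g(p)**2).sum().round(2))
print(least_squares(g,[0,0]).x.round(3))
print([tri(fs,[a,b]).round(4).tolist() for a,b in zip(S2,T2[[0,2,3]])])
E
python3 fit2.py
```

```text
[0, 0] [ 1.1 -1.6 -0.3 -2.5 -0.7 -2.6 -0.5 -0.5  0.  -0.2 -0.4  0.4  0.2  0.6] 18.81
[0, 0.03] [ 1.1 -0.3 -0.2 -1.3 -0.5 -1.4 -0.4 -0.5 -0.1 -0.3 -0.4  0.2  0.1  0.4] 6.46
[0, 0.11] [ 1.1  2.8 -0.1  1.5  0.1  1.4 -0.4 -0.3 -0.6 -0.1 -0.4 -0.1 -0.2  0.1] 14.19
[0.025, 0] [ 1.4 -2.9 -0.1 -3.8 -0.9 -3.8 -0.5 -1.3  0.3 -1.  -0.5 -0.2  0.5  0. ] 44.01
[-0.005  0.051]
[[0.6879, 0.0329, 0.0669], [0.6481, 0.0343, 0.067], [0.6478, -0.0851, 0.0671]]
```

Top view agrees with flat, but the pad triangulates at z = 0.067 instead of 0.075. That could mean the bar is not fully up, or it could be calibration bias. I'll probe the pad height gently with the fingertips, since we have time.

apply_moves --jaw '[-1,-1,-1,-1,-1]' --translation '[[0.03,-0.04,0],[0.06,-0.08,0],[0.09,-0.12,0],[0.12,-0.16,0],[0.15,-0.2,0]]' --angular '[[0,0,0],[0,0,0],[0,0,0],[0,0,0],[0,0,0]]'

```text
clock: 10.95
position: [0.5329, 0.2533, 0.321]
tool_rot: [-1.571, -0.001, -0.008]
force: [0.6, -0.1, 0.2]
grip_width: 0.0001
```

apply_moves --jaw '[-1,-1,-1,-1,-1]' --translation '[[0.03,-0.04,0],[0.06,-0.08,0],[0.09,-0.12,0],[0.12,-0.16,0],[0.15,-0.2,0]]' --angular '[[0,0,0],[0,0,0],[0,0,0],[0,0,0],[0,0,0]]'

```text
clock: 11.45
position: [0.6823, 0.0529, 0.321]
tool_rot: [-1.571, -0.001, -0.008]
force: [0.9, 1.1, 0.1]
grip_width: -0.0001
```

apply_moves --jaw '[-1,-1,-1,-1,-1]' --translation '[[-0.01,-0.04,0],[-0.01,-0.08,-0.04],[-0.01,-0.08,-0.09],[-0.01,-0.08,-0.14],[-0.01,-0.08,-0.18]]' --angular '[[0,0,0],[0,0,0],[0,0,0],[0,0,0],[0,0,0]]'

```text
clock: 11.95
position: [0.6708, -0.0258, 0.1389]
tool_rot: [-1.572, -0.0, -0.008]
force: [1.0, 0.3, -0.0]
grip_width: 0.0
```

```bash
python3 - <<'E'
from workcell import cams,observe
import cv2,numpy as np
f=cams.grab_frame("wrist");cv2.imwrite("pics/w2.png",f["pixels"][:,:,::-1])
print(observe()["position"],observe()["force"])
np.save("w2.npy",{k:f[k] for k in("mtx","distortion","R","t")},allow_pickle=True)
E
```

```text
[ 0.66766933 -0.02520118  0.13161534] [-4.01192782 -0.16086939 -8.89591452]
```

View pics/w2.png

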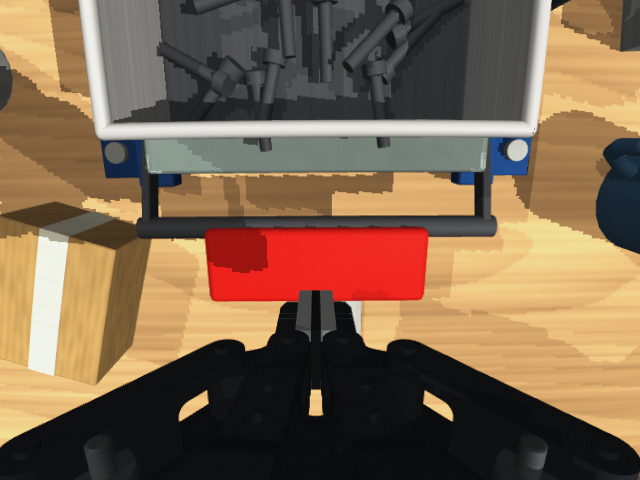

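The wrist view shows the fingertips at about (317,295), over the pad's far edge (207–428, 229–300). The picture was taken while the arm was still settling. Now the slow probe.

apply_moves --jaw '[-1,-1,-1,-1,-1]' --translation '[[0,0,-0.005],[0,0,-0.015],[0,0,-0.025],[0,0,-0.035],[0,0,-0.035]]' --angular '[[0,0,0],[0,0,0],[0,0,0],[0,0,0],[0,0,0]]'

```text
clock: 12.5
position: [0.671, -0.0233, 0.1046]
tool_rot: [-1.571, 0.001, -0.005]
force: [-0.4, 0.2, 0.1]
grip_width: 0.0
```

apply_moves --jaw '[-1,-1,-1,-1,-1]' --translation '[[0,0,-0.003],[0,0,-0.006],[0,0,-0.009],[0,0,-0.009],[0,0,-0.009]]' --angular '[[0,0,0],[0,0,0],[0,0,0],[0,0,0],[0,0,0]]'

```text
clock: 13.0
position: [0.6713, -0.0234, 0.0963]
tool_rot: [-1.571, -0.0, -0.005]
force: [0.1, -0.5, 0.6]
grip_width: -0.0002
```

```bash
python3 -c "
from workcell import observe
s=observe();print(s['position'],s['force'])"
```

```text
[ 0.67131561 -0.02335588  0.09634252] [ 0.05242346 -0.4553588   0.62155869]
```

apply_moves --jaw '[-1,-1,-1,-1]' --translation '[[0,0,-0.002],[0,0,-0.003],[0,0,-0.003],[0,0,-0.003]]' --angular '[[0,0,0],[0,0,0],[0,0,0],[0,0,0]]'

```text
clock: 13.4
position: [0.6716, -0.0233, 0.0936]
tool_rot: [-1.571, -0.001, -0.005]
force: [1.7, 0.4, 3.2]
grip_width: 0.0
```

apply_moves --jaw '[-1,-1,-1,-1]' --translation '[[0,0,-0.002],[0,0,-0.003],[0,0,-0.003],[0,0,-0.003]]' --angular '[[0,0,0],[0,0,0],[0,0,0],[0,0,0]]'

```text
clock: 13.8
position: [0.6714, -0.0233, 0.0903]
tool_rot: [-1.571, -0.0, -0.005]
force: [3.4, -0.3, 3.7]
grip_width: 0.0
```

apply_moves --jaw '[-1,-1,-1,-1]' --translation '[[0,0,-0.002],[0,0,-0.003],[0,0,-0.003],[0,0,-0.003]]' --angular '[[0,0,0],[0,0,0],[0,0,0],[0,0,0]]'

```text
clock: 14.2
position: [0.6712, -0.0233, 0.0872]
tool_rot: [-1.571, 0.0, -0.005]
force: [2.6, 0.0, 4.2]
grip_width: 0.0001
```

The fingertips touch between TCP z 0.0963 and 0.0936, so the pad top is at about 0.075. That is exactly bar up, tray flat, and the camera's 0.067 was a height bias. The bar gives with spring force only. Retreat and hand in.

apply_moves --jaw '[-1,-1,-1,-1,-1]' --translation '[[0,0,0.005],[0,0,0.012],[0,0,0.03],[0,0,0.06],[0,0,0.09]]' --angular '[[0,0,0],[0,0,0],[0,0,0],[0,0,0],[0,0,0]]'

```text
clock: 14.7
position: [0.6707, -0.0234, 0.1783]
tool_rot: [-1.571, 0.001, -0.006]
force: [-0.5, 0.3, -0.0]
grip_width: 0.0
```

apply_moves --jaw '[-1,-1,-1,-1,-1]' --translation '[[0,0,0.04],[0,0,0.08],[0,0,0.11],[0,0,0.12],[0,0,0.12]]' --angular '[[0,0,0],[0,0,0],[0,0,0],[0,0,0],[0,0,0]]'

```text
clock: 15.2
position: [0.6715, -0.0233, 0.2988]
tool_rot: [-1.571, -0.002, -0.006]
force: [-0.7, 0.4, -0.6]
grip_width: -0.0001
```

```bash
python3 -c "
from workcell import observe,workorder
s=observe();print(s['clock'],s['position'],s['force']);print(workorder.job_done())"
```

```text
15.2 [ 0.671462   -0.0233494   0.29882034] [-0.6926229   0.37165477 -0.63768536]
the job is handed in; nothing more can be done
None
```

I pressed the red bar to its stop with shut fingertips and pushed the tray down along its arc at about 0.25 rad/s. It reached its stops at 24.5 N. I then let go and handed in at 15.2 s with the arm about 0.2 m above the bar; no verdict was reported.

- **Pad height:** the two checks disagreed. Triangulating the final pictures put the pad top at 0.067 m, where 0.075 m is expected for a flat tray with the bar up. A gentle touch with the fingertips, also after the push, met the pad at about 0.075 m and felt only 3 to 4 N of spring. I trusted the touch and put the difference down to camera error.
- **After the touch:** that probe pressed the bar about 6 to 7 mm before I let it go again. I took no picture after that last release.
- **Other things on the bench:** compared by eye in the scene pictures before and after the push, they had not moved.

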